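# Empty the offcut trays and nest them on the rack

### The job

Clear the scoop trays off the welding bench: carry each tray that has steel offcuts in it to the metal bin and tip its offcuts out over its open front, then nest every tray that was on the bench, the empty ones too, in the one fixed on the rack, turned so that its outline and handle line up with the tray below and pushed fully home. All offcuts end up in the bin; leave the tools and other things on the bench where they are.

Things in the scene. Friction and masses are not known exactly. Their poses are not given: they have to be found in the camera images.
- rack: fixed nesting rack: a tray just like the loose ones, screwed on a 30 mm plinth with a square foot. Origin: underside of this tray's floor, 30 mm above the bench; x to its open front, z up. Trays nest into it rim on rim, handle over handle, each 14 mm higher: seated origins 14, 28, 42, 56 mm above this one at the same yaw, with about 2.5 mm play per level. Leaning walls guide them in.
- rack_grip (a point): middle of the rack tray's handle: x=-92, z=29.5 mm in the rack's frame
- tray1: aluminium scoop tray (all trays alike), starts flat on the bench holding 1 to 3 offcuts. Origin: underside of its floor, on the midline; x to the open pouring front, z up. From above (mm, at the rim): straight back at x=-67, parallel sides at y=+-63 to about x=15, then corners converging to an open front about 55 wide. 36 high, 0.18 to 0.28 kg. Smooth: offcuts slide beyond about 25 degrees.
- tray1_grip (a point): middle of tray1's handle (x=-92, y=0, z=29.5 mm in its frame): a level bar out of the back rim, x=-67 to -114, 14 mm wide (y), 13 mm high (z=23 to 36), pinched across its width
- tray2: second loaded scoop tray, same shape and axes as tray1. More on the shape (mm): floor 3 thick from x=-50 to 38; walls 3 thick lean outward 22 degrees; rim band 14 high, 6 wide round back, sides and corners; at the open front only a shallow pouring lip, its edge at x=54, z=6, so offcuts slide out over it when the front is tipped down by 40 degrees or more
- tray2_grip (a point): middle of tray2's handle, as for tray1
- tray3_grip (a point): middle of tray3's handle, as for tray1
- tray4_grip (a point): middle of tray4's handle, as for tray1
- tray3: scoop tray, same shape and axes as tray1, starts flat on the bench and empty; it may be absent
- tray4: scoop tray, same shape and axes as tray1, starts flat on the bench and empty; it may be absent
- bin_in (a point): centre of the inner floor (4 mm above the bench) of the fixed open sheet-metal offcut bin, 180 (x) by 200 (y) mm outside, rim 60 mm above the bench, walls 4 mm; axes along the bin's sides, z up
- piece1: dark steel offcut block, 20 x 20 x 16 mm high, 40 to 50 g, starts lying in tray1; origin centre of its underside. It may be absent.
- piece2: dark steel punched slug, 20 mm diameter, 16 mm high, 40 to 50 g, starts lying in tray1; origin centre of its underside. It may be absent.
- piece3: dark steel offcut block, 20 x 20 x 16 mm high, 40 to 50 g, starts lying in tray1; origin centre of its underside. It may be absent.
- piece4: dark steel offcut block, 20 x 20 x 16 mm high, 40 to 50 g, starts lying in tray2; origin centre of its underside. It may be absent.
- piece5: dark steel punched slug, 20 mm diameter, 16 mm high, 40 to 50 g, starts lying in tray2; origin centre of its underside. It may be absent.
- piece6: dark steel offcut block, 20 x 20 x 16 mm high, 40 to 50 g, starts lying in tray2; origin centre of its underside. It may be absent.
- screwdriver: screwdriver with an orange handle, lying on the robot's left; a bystander, to be left alone
- wirebrush: brush with wooden handle, lying on the robot's right; a bystander, to be left alone
- hammer: hammer lying beyond the trays; a bystander, to be left alone
- tape_roll: roll of black tape, 56 mm diameter, 18 mm high; a bystander, to be left alone
- wrench: steel wrench lying on the robot's left; a bystander, to be left alone
- paste_tin: grey paste tin, 70 mm diameter, 50 mm high, standing beyond the rack; a bystander, to be left alone
- magnet_square: red magnet block 80 x 50 x 16 mm; a bystander, to be left alone

How it is judged:
On the way, in this order (a step that is already met when the one before it is completed fails the run):
1. a loaded tray is tipped over the bin (((angle between tray1's own z axis and vertical above 0.35 rad and horizontal distance between tray1 and bin_in below 0.2 m and height (world z) of tray1 above 0.06 m) or (angle between tray2's own z axis and vertical above 0.35 rad and horizontal distance between tray2 and bin_in below 0.2 m and height (world z) of tray2 above 0.06 m))), for 0.1 s.
2. the other loaded tray is tipped over the bin too ((((angle between tray1's own z axis and vertical above 0.35 rad and horizontal distance between tray1 and bin_in below 0.2 m and height (world z) of tray1 above 0.06 m) and ((x of piece4 in the frame of bin_in between -0.088 and 0.088 m and y of piece4 in the frame of bin_in between -0.098 and 0.098 m and z of piece4 in the frame of bin_in below 0.045 m) or (x of piece5 in the frame of bin_in between -0.088 and 0.088 m and y of piece5 in the frame of bin_in between -0.098 and 0.098 m and z of piece5 in the frame of bin_in below 0.045 m) or (x of piece6 in the frame of bin_in between -0.088 and 0.088 m and y of piece6 in the frame of bin_in between -0.098 and 0.098 m and z of piece6 in the frame of bin_in below 0.045 m))) or ((angle between tray2's own z axis and vertical above 0.35 rad and horizontal distance between tray2 and bin_in below 0.2 m and height (world z) of tray2 above 0.06 m) and ((x of piece1 in the frame of bin_in between -0.088 and 0.088 m and y of piece1 in the frame of bin_in between -0.098 and 0.098 m and z of piece1 in the frame of bin_in below 0.045 m) or (x of piece2 in the frame of bin_in between -0.088 and 0.088 m and y of piece2 in the frame of bin_in between -0.098 and 0.098 m and z of piece2 in the frame of bin_in below 0.045 m) or (x of piece3 in the frame of bin_in between -0.088 and 0.088 m and y of piece3 in the frame of bin_in between -0.098 and 0.098 m and z of piece3 in the frame of bin_in below 0.045 m))))), for 0.1 s.
At the end, for the whole second after the job is handed in: Every tray present is nested in the rack at rest: origin within 12 mm and handle within 20 mm of being straight above the rack's, level within 0.06 rad, and at a full nesting height (a multiple of 14 mm above the rack tray, within 3.5 mm). Every offcut present lies inside the bin (horizontal distance between each of tray1, tray2, tray3, tray4 and rack below 0.012 m and horizontal distance between each of tray1_grip, tray2_grip, tray3_grip, tray4_grip and rack_grip below 0.02 m and angle between each of tray1, tray2, tray3, tray4's own z axis and vertical below 0.06 rad and (z of tray1 in the frame of rack between 0.0105 and 0.0175 m or z of tray1 in the frame of rack between 0.0245 and 0.0315 m or z of tray1 in the frame of rack between 0.0385 and 0.0455 m or z of tray1 in the frame of rack between 0.0525 and 0.0595 m) and linear speed of each of tray1, tray2, tray3, tray4 below 0.02 m/s and (z of tray2 in the frame of rack between 0.0105 and 0.0175 m or z of tray2 in the frame of rack between 0.0245 and 0.0315 m or z of tray2 in the frame of rack between 0.0385 and 0.0455 m or z of tray2 in the frame of rack between 0.0525 and 0.0595 m) and (z of tray3 in the frame of rack between 0.0105 and 0.0175 m or z of tray3 in the frame of rack between 0.0245 and 0.0315 m or z of tray3 in the frame of rack between 0.0385 and 0.0455 m or z of tray3 in the frame of rack between 0.0525 and 0.0595 m) and (z of tray4 in the frame of rack between 0.0105 and 0.0175 m or z of tray4 in the frame of rack between 0.0245 and 0.0315 m or z of tray4 in the frame of rack between 0.0385 and 0.0455 m or z of tray4 in the frame of rack between 0.0525 and 0.0595 m) and x of piece1 in the frame of bin_in between -0.088 and 0.088 m and y of piece1 in the frame of bin_in between -0.098 and 0.098 m and z of each of piece1, piece2, piece3, piece4, piece5, piece6 in the frame of bin_in below 0.045 m and x of piece2 in the frame of bin_in between -0.088 and 0.088 m and y of piece2 in the frame of bin_in between -0.098 and 0.098 m and x of piece3 in the frame of bin_in between -0.088 and 0.088 m and y of piece3 in the frame of bin_in between -0.098 and 0.098 m and x of piece4 in the frame of bin_in between -0.088 and 0.088 m and y of piece4 in the frame of bin_in between -0.098 and 0.098 m and x of piece5 in the frame of bin_in between -0.088 and 0.088 m and y of piece5 in the frame of bin_in between -0.098 and 0.098 m and x of piece6 in the frame of bin_in between -0.088 and 0.088 m and y of piece6 in the frame of bin_in between -0.098 and 0.098 m); the robot touches nothing.
It fails at once if a bystander is pushed more than 5 cm (distance of any of screwdriver, wirebrush, hammer, tape_roll, wrench, paste_tin, magnet_square from where it was at the start of the episode above 0.05 m).
Of tray3, tray4 only 1 to 2 are there at a start; the rules pass over those that are not, and their reading is None.
Of piece1, piece2, piece3, piece4, piece5, piece6 only 4 to 6 are there at a start; the rules pass over those that are not, and their reading is None.
At some moment in a run one of tray3, tray4 may be knocked a few centimetres aside while the robot is not near it.
It also fails if it takes over 200 s, if anything falls off the work surface, if the arm or the gripper's body presses on something with over 40 N, if the wrist force passes 120 N, or if a joint passes its speed limit or range.

### The arm

A 6-joint arm with a two-finger parallel gripper is mounted at the origin on the work surface. World frame = base frame: x ahead of the robot, y to its left, z up, the work surface at z = 0. Lengths are in m, angles in rad, forces in N, time in s.
With the tool pointing down it reaches from about 0.35 to 0.775 m from the base axis. Payload 7.3 kg.
Tool frame: the origin (TCP) lies at the very end of the fingers, on their centre line; the grasp point (between the pads) lies robot.pinch_z behind it (robot.pinch_z is the distance from the TCP to the grasp point, in m); y points along the fingers, z is the direction in which the jaws open and shut, and the axes are right-handed (so a half turn about y gives the same grasp; the last joint's range is limited). The gripper opens to 92 mm and grips with 3 to 60 N. Pads are 19 mm wide; open, the fingers measure 130 mm over their backs; the gripper's body (75 mm by 190 mm) begins 47 mm behind the grasp point.
Start: joints at [-1.317, 0.342, 1.524, -0, 1.275, -0.146], TCP at [0.204, -0.484, 0.227] pointing down, gripper open.
Joint ranges: [-2.53, 2.53], [-0.77, 2.02], [0.04, 2.7], [-1, 4.14], [0.28, 2.66], [-3.11, 3.11]. Speed limits (rad/s): [2.57, 2.57, 3.14, 3.14, 3.14, 3.14].

### API

Orientations are given as [roll, pitch, yaw] about the fixed x, y, z axes, in that order (R = Rz(yaw) Ry(pitch) Rx(roll)).
In Python, from cell import status, viewer, robot gives the robot as it stands. The module is installed in compiled form; this text tells all that it offers.
- The arm moves only by the shell command python3 -m pendant 'ROWS' [FORCE]. ROWS is JSON, a list that holds one entry, the list of rows, each a list of 7 numbers: the shift along the tool's x, y, z in cm, then the turn, a rotation vector about the tool's x, y, z in rad, then the finger opening in cm, from 0 to 9.18. A call has 1 to 20 rows; each row is the pose to reach, as a shift and turn from the pose commanded when the call began, along the tool's axes at that moment; what a row does not reach only later rows make up. A row lasts 1/10 s, in which the tool goes at most 50 mm and 8.59 degrees, less where a joint would pass 70% of its speed; a pose out of reach is approached as far as the arm can. A call with a gripper value outside its range is refused whole. The fingers move at their own pace and stop on an object; FORCE is the grip in N (left out, the last holds). Time passes only in rows, so rows that repeat a pose let the fingers close. It gives the time, the measured TCP pose, the force and the opening at its end, in the units of the state.
- status.observe(): the state, without advancing time (a new reading comes with each control period).
- viewer.read_camera(name): name is "scene" or "top" or "wrist"; returns a dict with "image" (420x560x3 uint8, red, green, blue), "range_z" (420x560 float32, m along the optical axis (not along the pixel's ray), 0 where there is no reading), "fx", "fy", "cx", "cy" (pixels), "camera_from_world" (4x4, takes a point from world to camera coordinates). Camera axes: x right, y up, looking along -z (the intrinsics and any distortion apply to the point x, -y, -z); pixel columns grow to the right and rows downward; lengths in m; the calibration is good to about 2 mm. A picture is of the moment at which its call begins.
- robot.hand_in(): hands the job in, once; it reports no verdict.
The state is a dict: "time": time; "qpos": joint angles; "qvel": joint speeds; "joint_efforts": joint torques, N m; "tool_pos": TCP position; "tool_rot": TCP orientation; "contact_force": force on the tool from outside, world axes, zero at the start; "torque": the same for the moment, N m; "opening": finger opening in m.
Only numpy, scipy, OpenCV 4.12 (cv2) and the standard library are available. Lean on these libraries where they do the work, as an engineer would, in place of code of your own. Each camera call takes 0.05 s, during which the arm holds its last target. There are 200 camera calls.

## Working session

There is one attempt and no reset: what is moved stays moved. The work goes in short steps, Python scripts to look and compute and a shell command to move; the robot and the scene stay as the last step left them, time stands still between calls to the robot, and variables do not carry over. Pictures are saved under pics/ and viewed, about 12 in all and at most 16, crops included, and the job is handed in when it is done.

```bash
mkdir -p pics; cat > h.py <<'E'
import numpy as np, cv2
from cell import status, viewer, robot
from scipy.spatial.transform import Rotation as R
def cloud(c):
    z=c["range_z"]; v,u=np.mgrid[:z.shape[0],:z.shape[1]]
    p=np.stack([(u-c["cx"])/c["fx"]*z,-(v-c["cy"])/c["fy"]*z,-z,np.ones_like(z)],-1)
    w=p@np.linalg.inv(c["camera_from_world"]).T
    w=w[...,:3]; w[z==0]=np.nan; return w
def save(c,n,crop=None):
    im=c["image"][...,::-1]
    cv2.imwrite(n,im)
E
python3 - <<'E'
from h import *
s=status.observe(); print(s,robot.pinch_z)
for n in("top","scene"):
    c=viewer.read_camera(n); save(c,f"pics/{n}0.png"); np.save(f"{n}0.npy",c,allow_pickle=True)
    print(n,c["fx"],c["cx"],c["cy"],np.linalg.inv(c["camera_from_world"]).round(3).tolist(), (c["range_z"]>0).mean())
E
```

```text
{'time': 0.0, 'qpos': array([-1.31701208e+00,  3.42752179e-01,  1.52503809e+00,  7.06367733e-06,
        1.27540470e+00, -1.45987472e-01]), 'qvel': array([-0.00198156, -0.00033148, -0.00044204, -0.00094376, -0.00087447,
        0.00229817]), 'joint_efforts': array([-1.67257822e-03, -4.31255865e+01, -2.44218671e+01,  7.18111242e-02,
        5.61797374e-02, -9.93968547e-05]), 'tool_pos': array([ 0.20425648, -0.48318173,  0.22602233]), 'tool_rot': array([-1.57238062e+00,  2.39770981e-04, -2.74182319e+00]), 'contact_force': array([0.69717746, 0.09748493, 0.12808431]), 'torque': array([-0.02694109,  0.03370162, -0.03617663]), 'opening': 0.09216576444708241} 0.0188
top 466.0121588610374 275.7686708344579 212.61157238480968 [[0.029, 0.991, -0.127, 0.333], [-1.0, 0.028, -0.006, 0.004], [-0.002, 0.127, 0.992, 1.656], [0.0, 0.0, 0.0, 1.0]] 0.9959523809523809
scene 455.2593037657901 282.2711309478007 213.90246699402925 [[0.431, -0.66, 0.615, 1.315], [0.902, 0.315, -0.295, -0.351], [0.001, 0.682, 0.731, 1.019], [0.0, 0.0, 0.0, 1.0]] 0.9959821428571428
```

View pics/top0.png

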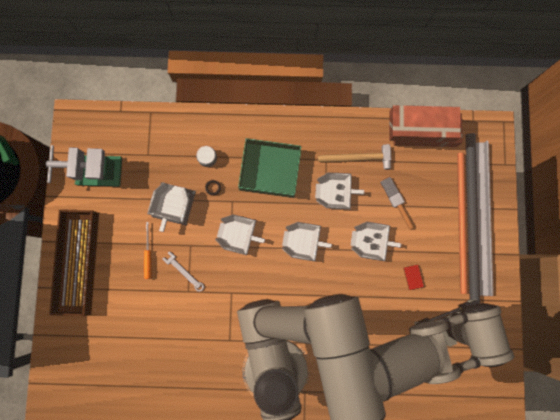

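View pics/scene0.png

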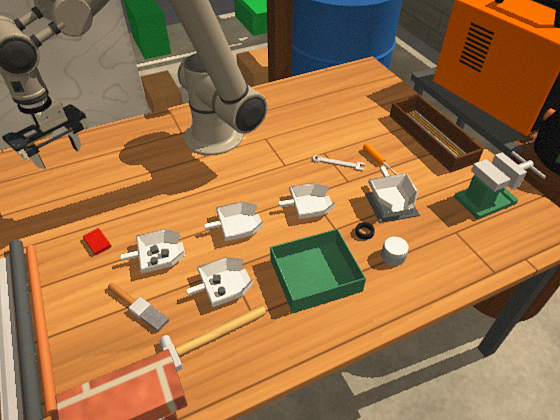

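The top view shows the rack at (172,204) with its handle at (164,226) and the bin at (270,167). There are two empty trays at (237,235) and (303,242). The loaded trays are at (337,190) with 2 pieces and at (372,241) with 3 or more. All four bench trays have their handles pointing right in the image (-y).

```bash
cat >> h.py <<'E'
def trays(c,zoff=0.0,sel=None,res=0.001):
    """pose of trays from depth: rim-height points rasterised on a 1 mm grid; handle = what opening removes"""
    w=cloud(c).reshape(-1,3); im=c["image"].reshape(-1,3).astype(int)
    k=(w[:,2]>zoff+.024)&(w[:,2]<zoff+.046)&(im.min(1)>70)&(np.ptp(im,axis=1)<60)
    w=w[k]
    if sel is not None: w=w[np.hypot(w[:,0]-sel[0],w[:,1]-sel[1])<sel[2]]
    g=np.zeros((1000,1600),np.uint8)
    i=((w[:,0]+.0)/res).astype(int); j=((w[:,1]+.8)/res).astype(int)
    ok=(i>=0)&(i<1000)&(j>=0)&(j<1600); g[i[ok],j[ok]]=255
    g=cv2.morphologyEx(g,cv2.MORPH_CLOSE,cv2.getStructuringElement(cv2.MORPH_ELLIPSE,(9,9)))
    out=[]
    for ct in cv2.findContours(g,cv2.RETR_EXTERNAL,cv2.CHAIN_APPROX_NONE)[0]:
        if cv2.arcLength(ct,True)<250: continue
        (cx,cy),(a,b),_=cv2.minAreaRect(ct); out.append(((cy*res).__round__(4),round(cx*res-.8,4),round(a),round(b)))
    return out,g
E
python3 - <<'E'
from h import *
c=np.load("top0.npy",allow_pickle=True).item()
w=cloud(c)
for (u,v) in [(300,290),(130,290),(264,239),(326,245),(358,192),(394,245),(164,227),(240,140),(303,147),(296,197),(237,193),(237,236),(221,230)]:
    print((u,v),w[v,u].round(3))
o,g=trays(c); print(o); cv2.imwrite("pics/g0.png",g[300:900,300:1500][::-1,::-1])
o,g2=trays(c,.03); print(o)
E
```

```text
(300, 290) [ 0.274 -0.078  0.001]
(130, 290) [ 0.256  0.521 -0.007]
(264, 239) [ 0.449  0.054 -0.   ]
(326, 245) [ 0.432 -0.163  0.036]
(358, 192) [ 0.623 -0.274  0.03 ]
(394, 245) [ 0.439 -0.4    0.034]
(164, 227) [0.477 0.398 0.058]
(240, 140) [0.809 0.153 0.   ]
(303, 147) [ 0.789 -0.078 -0.001]
(296, 197) [ 0.604 -0.057 -0.005]
(237, 193) [ 0.612  0.156 -0.001]
(237, 236) [ 0.457  0.15  -0.001]
(221, 230) [0.477 0.208 0.   ]
[(0.77, -0.3746, 61, 25), (0.6262, -0.2097, 165, 127), (0.5726, 0.3849, 101, 110), (0.4596, 0.1326, 162, 127), (0.4506, -0.3395, 163, 126), (0.443, -0.0979, 166, 126), (0.529, -0.6746, 536, 24)]
[(0.5425, 0.3888, 129, 166)]
```

View pics/g0.png

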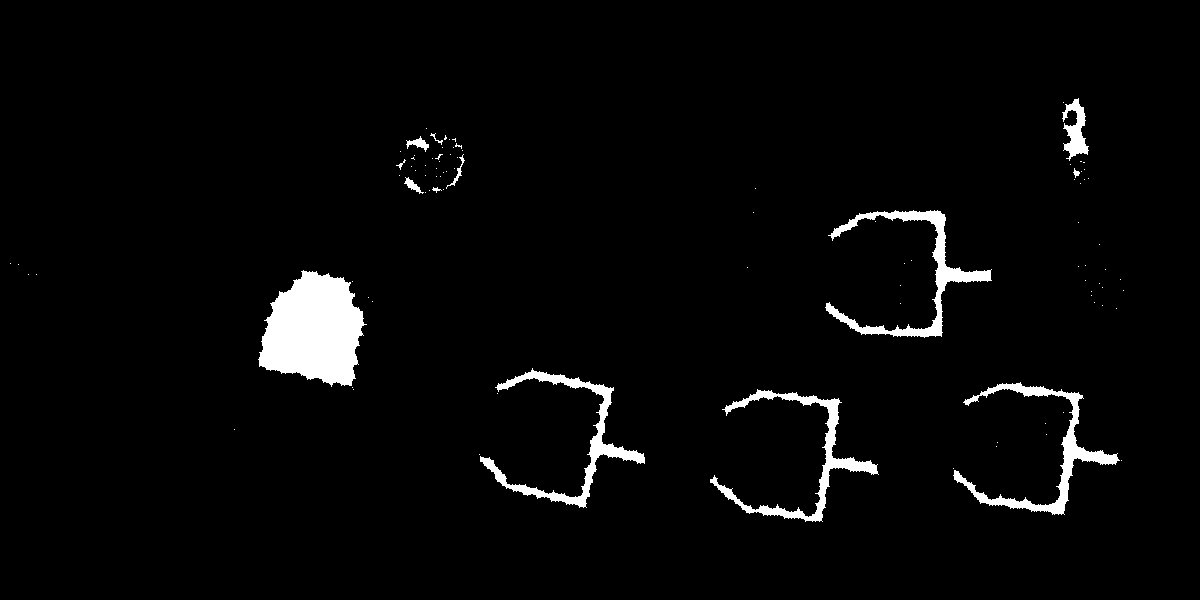

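```bash
cat >> h.py <<'E'
def pose(c,sel,zoff=0.0):
    """(origin x,y,yaw) of the tray near sel=(x,y,r) whose rim is at zoff+.036"""
    _,g=trays(c,zoff,sel)
    cs=[k for k in cv2.findContours(g,cv2.RETR_EXTERNAL,cv2.CHAIN_APPROX_NONE)[0] if len(k)>30]
    p=np.vstack(cs)[:,0,::-1]*.001-[0,.8]; p=p.astype(np.float32)
    bx=cv2.boxPoints(cv2.minAreaRect(p)); e=[bx[1]-bx[0],bx[2]-bx[1]]
    L=sorted(np.linalg.norm(k) for k in e); u=max(e,key=np.linalg.norm); u=u/np.linalg.norm(u)
    q=p-bx.mean(0); s=q@u; t=q@[-u[1],u[0]]
    if np.ptp(t[s>s.max()-.03])<np.ptp(t[s<s.min()+.03]): u=-u; s=-s; t=-t
    o=bx.mean(0)+u*(s.min()+.114)+np.array([-u[1],u[0]])*(t.max()+t.min())/2
    return o,np.arctan2(u[1],u[0]),L
def grip(o,yaw,x=-.084): return o+x*np.array([np.cos(yaw),np.sin(yaw)])
E
python3 - <<'E'
from h import *
c=np.load("top0.npy",allow_pickle=True).item()
for n,s,z in [("A2pc",(.626,-.21,.12),0),("B3pc",(.45,-.34,.12),0),("E1",(.443,-.098,.115),0),("E2",(.46,.133,.115),0),("rack",(.5425,.389,.12),.03)]:
    o,y,L=pose(c,s,z); print(n,o.round(4),round(y,4),np.round(L,3),grip(o,y).round(4))
w=cloud(c); im=c["image"].astype(int)
k=(im[...,1]>im[...,0]+15)&(np.abs(w[...,2]-.06)<.006)&(w[...,1]>-.2)&(w[...,1]<.3)
print(cv2.minAreaRect(w[k][:,:2].astype(np.float32)),k.sum())
s=status.observe(); print(R.from_euler("xyz",s["tool_rot"]).as_matrix().round(2))
E
```

```text
A2pc [ 0.6272 -0.1782] 1.5385 [0.127 0.165] [ 0.6245 -0.2622]
B3pc [ 0.4553 -0.3072] 1.4289 [0.126 0.163] [ 0.4434 -0.3903]
E1 [ 0.4474 -0.067 ] 1.4289 [0.126 0.166] [ 0.4355 -0.1502]
E2 [0.4666 0.165 ] 1.3567 [0.127 0.162] [0.4488 0.0829]
rack [0.5726 0.3818] -0.2279 [0.129 0.166] [0.4908 0.4008]
((0.6979919672012329, 0.03891821205615997), (0.19219037890434265, 0.17755308747291565), 83.22901153564453) 97
[[-0.92 -0.    0.39]
 [-0.39  0.   -0.92]
 [-0.   -1.   -0.  ]]
```

```bash
cat >> h.py <<'E'
def row(g,yaw,tilt=0.,s=None):
    """row (cm, rad) that brings the grasp point to g with tray yaw, nose-down tilt"""
    s=s or status.observe(); R0=R.from_euler("xyz",s["tool_rot"]); 
    c,n=np.cos(yaw),np.sin(yaw)
    T=np.array([[-c,0,n],[-n,0,-c],[0,-1,0.]])
    Rt=R.from_rotvec(tilt*np.array([-n,c,0]))*R.from_matrix(T)
    tcp=np.array(g)+Rt.apply([0,robot.pinch_z,0])
    print("row",np.r_[R0.inv().apply(tcp-s["tool_pos"])*100,(R0.inv()*Rt).as_rotvec()].round(3).tolist())
def here():
    s=status.observe(); R0=R.from_euler("xyz",s["tool_rot"]); M=R0.as_matrix()
    print("t",round(s["time"],2),"grip",(s["tool_pos"]-R0.apply([0,robot.pinch_z,0])).round(4),"trayx",(-M[:,0]).round(3),"fing",M[:,1].round(3),"yaw",np.arctan2(-M[1,0],-M[0,0]).round(4),"q",s["qpos"].round(3),"F",s["contact_force"].round(1),"open",round(s["opening"],4))
E
python3 -c "
from h import *
row((.6245,-.2622,.17),1.5385)"
```

```text
row [-47.31, 7.507, -3.993, 0.001, -1.139, -0.001]
```

```bash
python3 -m pendant '[[[-10,1,-1,0,-0.2,0,5],[-24,3,-2,0,-0.5,0,5],[-36,5,-3,0,-0.8,0,5],[-47.3,7.5,-4,0,-1.139,0,5],[-47.3,7.5,-4,0,-1.139,0,5],[-47.3,7.5,-4,0,-1.139,0,5],[-47.3,7.5,-4,0,-1.139,0,5],[-47.3,7.5,-4,0,-1.139,0,5],[-47.3,7.5,-4,0,-1.139,0,5],[-47.3,7.5,-4,0,-1.139,0,5],[-47.3,7.5,-4,0,-1.139,0,5],[-47.3,7.5,-4,0,-1.139,0,5],[-47.3,7.5,-4,0,-1.139,0,5],[-47.3,7.5,-4,0,-1.139,0,5]]]' 60
python3 - <<'E'
from h import *
here()
c=viewer.read_camera("wrist"); save(c,"pics/w1.png")
try: print(pose(c,(.626,-.21,.13)))
except Exception as e: print(e)
E
```

```text
time: 1.5
tool_pos: [0.6236, -0.2638, 0.1523]
tool_rot: [-1.571, -0.0, -1.605]
contact_force: [-0.4, 0.0, 0.6]
opening: 0.0502
t 1.5 grip [ 0.6236 -0.2638  0.1711] trayx [ 0.034  0.999 -0.   ] fing [ 0. -0. -1.] yaw 1.5371 q [-0.513  0.682  1.158 -0.     1.302 -0.479] F [-0.4  0.   0.6] open 0.0502
(array([ 0.6277603 , -0.18005836], dtype=float32), np.float32(1.555872), [np.float32(0.1270903), np.float32(0.16657846)])
```

View pics/w1.png

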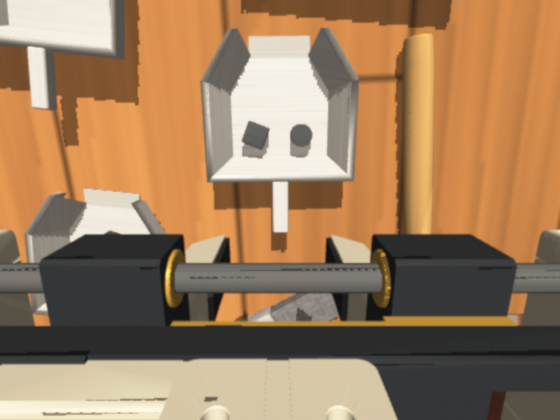

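The wrist view shows the tray ahead with 2 pieces, its handle bar at (280,205) centred between the fingers. The hammer handle is well clear to the right.

```bash
python3 -m pendant '[[[0,4,0.3,0,-0.018,0,5],[0,8,0.3,0,-0.018,0,5],[0,11,0.3,0,-0.018,0,5],[0,13,0.3,0,-0.018,0,5],[0,14.1,0.3,0,-0.018,0,5],[0,14.1,0.3,0,-0.018,0,5],[0,14.1,0.3,0,-0.018,0,1],[0,14.1,0.3,0,-0.018,0,0.5],[0,14.1,0.3,0,-0.018,0,0.5],[0,14.1,0.3,0,-0.018,0,0.5],[0,14.1,0.3,0,-0.018,0,0.5],[0,14.1,0.3,0,-0.018,0,0.5]]]' 60
python3 -c "
from h import *
here()"
```

```text
time: 2.75
tool_pos: [0.6276, -0.2628, 0.0111]
tool_rot: [-1.571, -0.0, -1.585]
contact_force: [-0.5, -0.3, 3.0]
opening: 0.0137
t 2.75 grip [ 0.6276 -0.2628  0.0299] trayx [ 0.014  1.    -0.   ] fing [ 0. -0. -1.] yaw 1.5569 q [-0.509  0.831  1.278 -0.     1.031 -0.495] F [-0.5 -0.3  3. ] open 0.0137
```

```bash
python3 -m pendant '[[[0,-0.5,0,0,0,0.03,0.5],[0,-1.5,0,0,0,0.06,0.5],[0,-3,0,0,0,0.1,0.5],[0,-5,0,0,0,0.1,0.5],[0,-8,0,0,0,0.1,0.5],[0,-11,0,0,0,0.1,0.5],[0,-14,0,0,0,0.1,0.5],[0,-17,0,0,0,0.1,0.5],[0,-19,0,0,0,0.1,0.5],[0,-20,0,0,0,0.1,0.5],[0,-20,0,0,0,0.1,0.5],[0,-20,0,0,0,0.1,0.5]]]'
cat >> h.py <<'E'
def heldtilt(c):
    """nose-down tilt of held tray relative to the tool, from wrist depth of light points in the floor region"""
    s=status.observe(); M=R.from_euler("xyz",s["tool_rot"]); g=s["tool_pos"]-M.apply([0,robot.pinch_z,0])
    w=cloud(c).reshape(-1,3); q=M.inv().apply(w-g)
    X=-q[:,0]; Y=-q[:,2]; Z=-q[:,1]
    k=(np.abs(Y)<.03)&(X>.04)&(X<.118)&(np.abs(Z+.027)<.035)
    a=np.polyfit(X[k],Z[k],1)
    for _ in range(4):
        r=Z-np.polyval(a,X); m=k&(np.abs(r)<.004); a=np.polyfit(X[m],Z[m],1)
    print("held nose-down rel",round(-np.arctan(a[0]),3),"floor z at x=0",round(np.polyval(a,.084),4),m.sum(),k.sum())
E
python3 - <<'E'
from h import *
here()
c=viewer.read_camera("wrist"); save(c,"pics/w2.png"); heldtilt(c)
s=status.observe()
# pour pose: lip 40 mm short of bin centre
B=np.array([.698,.039])
for yaw in (.4,.8,1.2):
    d=np.array([np.cos(yaw),np.sin(yaw)]); print(yaw,(B-d*(.04+.075)).round(4)); row((*(B-d*.12),.24),yaw,-.1)
E
```

```text
time: 3.95
tool_pos: [0.627, -0.2625, 0.2091]
tool_rot: [-1.573, 0.101, -1.585]
contact_force: [-0.0, -0.8, -2.7]
opening: 0.0136
t 3.95 grip [ 0.627  -0.2644  0.2278] trayx [0.014 0.995 0.101] fing [-0.001  0.101 -0.995] yaw 1.5566 q [-0.55   0.678  1.013  0.086  1.504 -0.543] F [-0.  -0.8 -2.7] open 0.0136
held nose-down rel 0.011 floor z at x=0 -0.0269 17519 20808
0.4 [ 0.5921 -0.0058]
row [-25.48, 1.34, -4.128, 0.119, 1.151, 0.0]
0.8 [ 0.6179 -0.0435]
row [-21.665, 0.944, -1.424, 0.079, 0.753, -0.0]
1.2 [ 0.6563 -0.0682]
row [-19.198, 0.682, 2.561, 0.039, 0.355, -0.001]
```

View pics/w2.png

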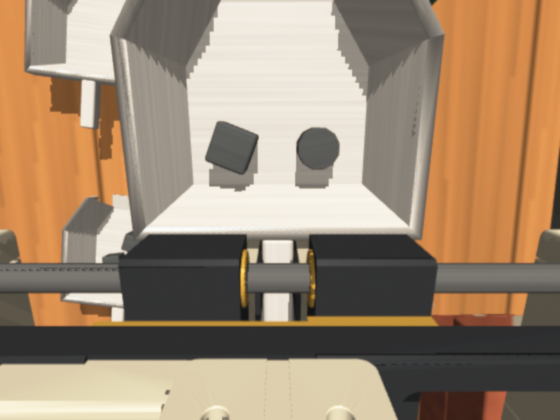

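```bash
python3 -m pendant '[[[-1,0,-0.2,0.005,0.05,0,0.5],[-3,0.2,-0.5,0.015,0.14,0,0.5],[-6,0.4,-1,0.025,0.26,0,0.5],[-9,0.6,-1.5,0.04,0.38,0,0.5],[-12,0.7,-2,0.05,0.5,0,0.5],[-15,0.8,-2.5,0.065,0.62,0,0.5],[-18,1,-3,0.08,0.76,0,0.5],[-21,1.1,-3.4,0.09,0.9,0,0.5],[-23.5,1.2,-3.8,0.105,1.02,0,0.5],[-25,1.3,-4.1,0.115,1.1,0,0.5],[-25.5,1.3,-4.1,0.119,1.15,0,0.5],[-25.5,1.3,-4.1,0.119,1.15,0,0.5]]]'
python3 - <<'E'
from h import *
here()
row((.587,-.008,.235),.4,.45); row((.587,-.008,.235),.4,.9)
E
```

```text
time: 5.2
tool_pos: [0.5892, -0.0059, 0.2219]
tool_rot: [-1.57, 0.099, -2.739]
contact_force: [0.2, -0.3, -2.4]
opening: 0.0136
t 5.2 grip [ 0.5874 -0.0066  0.2406] trayx [0.916 0.389 0.099] fing [ 0.092  0.038 -0.995] yaw 0.4022 q [-0.169  0.412  1.436  0.056  1.21   0.982] F [ 0.2 -0.3 -2.4] open 0.0136
row [1.13, 0.272, 0.106, -0.002, 0.002, -0.549]
row [1.73, -0.314, 0.106, -0.002, 0.001, -0.999]
```

```bash
python3 -m pendant '[[[0.4,0.1,0.1,0,0,-0.15,0.5],[0.8,0.2,0.1,0,0,-0.3,0.5],[1.0,0.3,0.1,0,0,-0.45,0.5],[1.2,0.2,0.1,0,0,-0.58,0.5],[1.4,0.1,0.1,0,0,-0.7,0.5],[1.6,-0.1,0.1,0,0,-0.82,0.5],[1.7,-0.2,0.1,0,0,-0.92,0.5],[1.73,-0.3,0.1,0,0,-1,0.5],[1.73,-0.3,0.1,0,0,-1,0.5],[1.73,-0.3,0.1,0,0,-1,0.5],[1.73,-0.3,0.1,0,0,-1,0.5],[1.73,-0.3,0.1,0,0,-1,0.5],[1.73,-0.3,0.1,0,0,-1,0.5],[1.73,-0.3,0.1,0,0,-1,0.5],[1.73,-0.3,0.1,0,0,-1,0.5],[1.73,-0.3,0.1,0,0,-1,0.5]]]'
python3 - <<'E'
from h import *
here()
c=viewer.read_camera("scene"); a=c["image"][150:330,180:430,::-1]
c=viewer.read_camera("wrist"); b=c["image"][:,:,::-1]; heldtilt(c)
cv2.imwrite("pics/p1.png",np.hstack([cv2.resize(a,(500,360)),cv2.resize(b,(300,360))]))
E
```

```text
time: 6.8
tool_pos: [0.5743, -0.0149, 0.2246]
tool_rot: [-1.566, -0.898, -2.745]
contact_force: [0.2, 0.0, -2.1]
opening: 0.0132
t 6.8 grip [ 0.5879 -0.0092  0.2363] trayx [ 0.575  0.241 -0.782] fing [-0.719 -0.307 -0.623] yaw 0.397 q [ 0.008  1.007  0.627 -0.424  2.319  1.022] F [ 0.2  0.  -2.1] open 0.0132
held nose-down rel 0.003 floor z at x=0 -0.0268 20601 20605
```

View pics/p1.png

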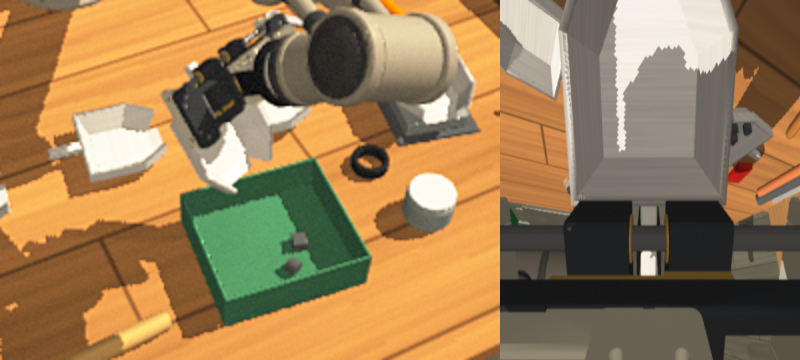

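Both pieces are in the bin at (300,240) and (290,265), and the tray is empty. I'll cross-check the rack pose from the scene camera and plan the carry.

```bash
python3 - <<'E'
from h import *
for n in("scene0","top0"):
    c=np.load(n+".npy",allow_pickle=True).item()
    for s,z in [((.5425,.389,.12),.03),((.626,-.21,.12),0),((.45,-.34,.12),0)]:
        try:
            o,y,L=pose(c,s,z); print(n,o.round(4),round(y,4),np.round(L,3))
        except Exception as e: print(n,e)
# refine rack from top: fine-height rim top only
    w=cloud(c).reshape(-1,3); k=(np.hypot(w[:,0]-.5425,w[:,1]-.389)<.12)&(w[:,2]>.045)
    print(np.percentile(w[k,2],[50,90,99]).round(4))
row((.587,-.01,.26),.4,0.0)
o=np.array([.5726,.3818]); g=grip(o,-.228,-.0845)
row((*g,.26),-.228,0)
E
```

```text
scene0 [0.5745 0.3825] -0.1949 [0.127 0.167]
scene0 [ 0.6269 -0.177 ] 1.5547 [0.128 0.164]
scene0 [ 0.4564 -0.3069] 1.4194 [0.128 0.166]
[0.0619 0.0683 0.0708]
top0 [0.5726 0.3818] -0.2279 [0.129 0.166]
top0 [ 0.6272 -0.1782] 1.5385 [0.127 0.165]
top0 [ 0.4553 -0.3072] 1.4289 [0.126 0.163]
[0.0615 0.0685 0.0727]
row [0.466, -2.106, 0.049, -0.003, -0.001, 0.898]
row [-3.879, -7.754, -41.558, -0.285, 0.584, 0.867]
```

```bash
python3 -m pendant '[[[0.4,-1,0,0,0,0.14,0.5],[0.5,-2,0,0,0,0.28,0.5],[0.5,-2,0,0,0,0.42,0.5],[0.5,-2,0,0,0,0.56,0.5],[0.5,-2,0,0,0,0.7,0.5],[0.5,-2,0,0,0,0.82,0.5],[0.5,-2,0,0,0,0.9,0.5],[0.5,-2,0,0,0,0.9,0.5]]]'
python3 - <<'E'
from h import *
here(); row((.49,.20,.30),-.2,0.0)
E
```

```text
time: 7.7
tool_pos: [0.5841, -0.0107, 0.2421]
tool_rot: [-1.567, 0.003, -2.742]
contact_force: [-0.1, -0.2, -1.0]
opening: 0.0135
t 7.7 grip [ 0.584  -0.0107  0.2609] trayx [0.921 0.389 0.003] fing [ 0.004 -0.002 -1.   ] yaw 0.3993 q [-1.490e-01  4.390e-01  1.332e+00 -1.000e-03  1.367e+00  1.023e+00] F [-0.1 -0.2 -1. ] open 0.0135
row [0.469, -3.989, -23.059, -0.002, 0.599, -0.004]
```

```bash
python3 -m pendant '[[[0,-1,-3,0,0.1,0,0.5],[0.2,-2,-7,0,0.22,0,0.5],[0.3,-3,-11,0,0.34,0,0.5],[0.4,-4,-15,0,0.46,0,0.5],[0.5,-4,-19,0,0.55,0,0.5],[0.5,-4,-22,0,0.6,0,0.5],[0.5,-4,-23,0,0.6,0,0.5],[0.5,-4,-23,0,0.6,0,0.5],[0.5,-4,-23,0,0.6,0,0.5]]]'
python3 - <<'E'
from h import *
here()
c=viewer.read_camera("wrist"); save(c,"pics/w3.png"); heldtilt(c)
for sel in [(.5425,.389,.12),(.545,.389,.115)]:
    o,y,L=pose(c,sel,.03); print(o,y,L)
o,g=trays(c,.03,(.5425,.389,.12)); cv2.imwrite("pics/g3.png",cv2.resize(g[430:660,1080:1300][::-1,::-1],None,fx=2,fy=2))
# held tray pose in tool frame
s=status.observe(); 
E
```

```text
time: 8.6
tool_pos: [0.4919, 0.1993, 0.2798]
tool_rot: [-1.568, 0.003, 2.943]
contact_force: [-0.1, -0.9, -1.3]
opening: 0.0133
t 8.6 grip [0.4919 0.1993 0.2986] trayx [ 0.98  -0.197  0.003] fing [ 0.002 -0.003 -1.   ] yaw -0.1985 q [ 0.243  0.317  1.413 -0.004  1.411  2.013] F [-0.1 -0.9 -1.3] open 0.0133
held nose-down rel 0.006 floor z at x=0 -0.027 20479 20480
[0.5734213  0.42765215] 0.21687351 [np.float32(0.07706664), np.float32(0.16816951)]
[0.5734213  0.42765215] 0.21687351 [np.float32(0.07706664), np.float32(0.16816951)]
```

```bash
python3 -c "
import cv2,numpy as np
a=cv2.imread('pics/w3.png');b=cv2.imread('pics/g3.png');b=cv2.resize(b,(240,250));o=np.zeros((420,800,3),np.uint8);o[:,:560]=a;o[:250,560:]=b;cv2.imwrite('pics/w3g.png',o)"
```

```text
(no output)
```

View pics/w3g.png

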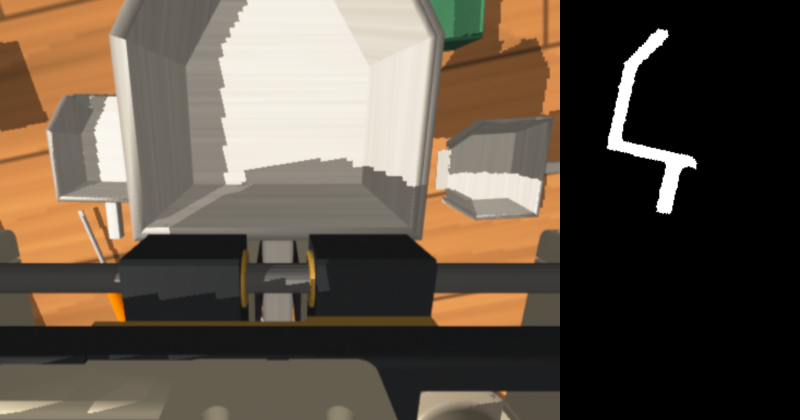

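The rack shows only partly at (90,150), hidden by the held tray. I'll shift sideways.

```bash
python3 -m pendant '[[[0,-1,3,0,0,0,0.5],[0,-2,6,0,0,0,0.5],[0,-2,7,0,0,0,0.5],[0,-2,7,0,0,0,0.5],[0,-2,7,0,0,0,0.5]]]'
python3 - <<'E'
from h import *
here()
c=viewer.read_camera("wrist")
sel=(.5425,.389,.12)
o,y,L=pose(c,sel,.03); print(o,y,L)
w=cloud(c).reshape(-1,3); w=w[(np.hypot(w[:,0]-sel[0],w[:,1]-sel[1])<.12)&(w[:,2]>.054)&(w[:,2]<.08)]
d=np.array([np.cos(y),np.sin(y)]); q=w[:,:2]-o; X=q@d; Y=q@[-d[1],d[0]]
k=(X<-.073)&(X>-.11)&(np.abs(Y)<.012); print("handle line",k.sum(),np.polyfit(X[k],Y[k],1))
for sg in(1,-1):
    k=(X>-.055)&(X<.01)&(sg*Y>.045); print("side",k.sum(),np.polyfit(X[k],Y[k],1))
k=(X<-.055)&(X>-.072)&(np.abs(Y)<.055); print("back",k.sum(),np.polyfit(Y[k],X[k],1)); print(np.percentile(w[:,2],[50,95]))
E
```

```text
time: 9.15
tool_pos: [0.4778, 0.1312, 0.2998]
tool_rot: [-1.57, 0.003, 2.941]
contact_force: [1.5, -0.0, -2.2]
opening: 0.0135
t 9.15 grip [0.4777 0.1312 0.3186] trayx [ 0.98  -0.199  0.003] fing [ 0.002 -0.002 -1.   ] yaw -0.2007 q [ 0.114  0.237  1.468 -0.002  1.434  1.886] F [ 1.5 -0.  -2.2] open 0.0135
[0.574341   0.38087916] -0.22471184 [np.float32(0.12865339), np.float32(0.16647804)]
handle line 442 [ 0.01638463 -0.00104106]
side 899 [0.0077842  0.05749172]
side 532 [ 0.00995854 -0.06073197]
back 972 [-0.00378757 -0.0619442 ]
[0.06478137 0.06721497]
```

```bash
python3 -c "
from h import *
row((.4929,.3984,.15),-.217,0.0)"
```

```text
row [3.841, 16.816, -26.472, -0.001, 0.017, -0.002]
```

```bash
python3 -m pendant '[[[0.5,1,-4,0,0.005,0,0.5],[1,2,-8,0,0.01,0,0.5],[1.7,4,-12,0,0.015,0,0.5],[2.5,6,-16,0,0.017,0,0.5],[3,9,-20,0,0.017,0,0.5],[3.5,12,-24,0,0.017,0,0.5],[3.84,15,-26.4,0,0.017,0,0.5],[3.84,16.8,-26.5,0,0.017,0,0.5],[3.84,16.8,-26.5,0,0.017,0,0.5],[3.84,16.8,-26.5,0,0.017,0,0.5]]]'
python3 - <<'E'
from h import *
here(); row((.4929,.3984,.084),-.217,0.0); row((.4929,.3984,.075),-.217,0.0)
c=viewer.read_camera("scene"); cv2.imwrite("pics/s4.png",cv2.resize(c["image"][90:240,300:500,::-1],(800,600)))
E
```

```text
time: 10.2
tool_pos: [0.4926, 0.3989, 0.1316]
tool_rot: [-1.569, 0.003, 2.926]
contact_force: [0.4, 0.0, -1.7]
opening: 0.0132
t 10.2 grip [0.4925 0.3989 0.1504] trayx [ 0.977 -0.214  0.003] fing [ 0.002 -0.002 -1.   ] yaw -0.2155 q [ 0.561  0.621  1.333 -0.003  1.187  2.349] F [ 0.4  0.  -1.7] open 0.0132
row [-0.023, 6.636, 0.025, -0.002, 0.001, -0.003]
row [-0.02, 7.536, 0.023, -0.002, 0.001, -0.003]
```

View pics/s4.png

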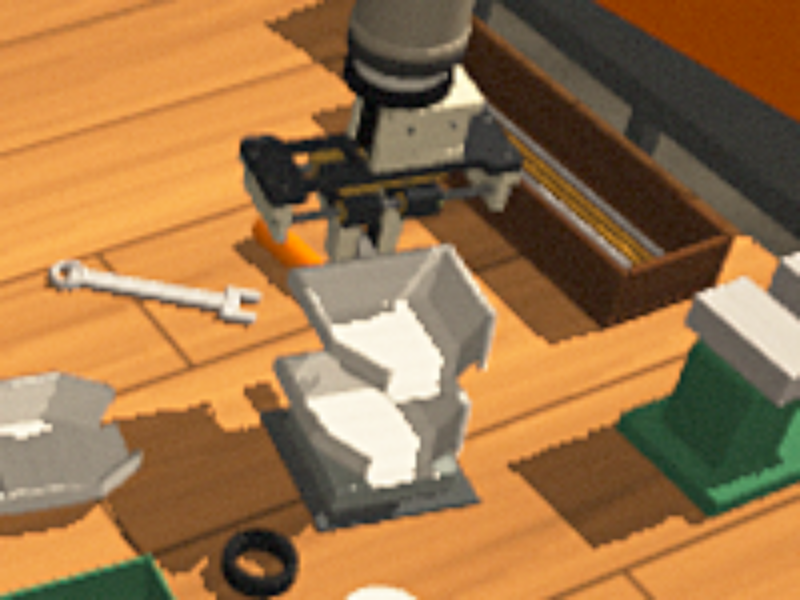

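The held tray is above the rack and aligned with it. I'll lower it in steps.

```bash
python3 -m pendant '[[[0,2.5,0,0,0,-0.003,0.5],[0,5,0,0,0,-0.003,0.5],[0,6,0,0,0,-0.003,0.5],[0,6.6,0,0,0,-0.003,0.5],[0,6.6,0,0,0,-0.003,0.5]]]'; python3 -m pendant '[[[0,0.3,0,0,0,0,0.5],[0,0.6,0,0,0,0,0.5],[0,0.9,0,0,0,0,0.5],[0,0.9,0,0,0,0,0.5]]]'
```

```text
time: 10.75
tool_pos: [0.4938, 0.3984, 0.067]
tool_rot: [-1.571, 0.002, 2.925]
contact_force: [0.4, 0.3, -1.9]
opening: 0.0136
time: 11.15
tool_pos: [0.4947, 0.3991, 0.065]
tool_rot: [-1.574, 0.006, 2.926]
contact_force: [-11.4, -10.0, 39.3]
opening: 0.0129
```

```bash
python3 -m pendant '[[[0.1,-0.4,0.1,0,0,0,0.5],[0.2,-0.5,0.2,0,0,0,0.5],[0.3,-0.5,0.3,0,0,0,0.5],[0.3,-0.5,0.3,0,0,0,0.5]]]'; python3 -m pendant '[[[0,0.3,0,0,0,0,0.5],[0,0.5,0,0,0,0,0.5],[0,0.5,0,0,0,0,0.5]]]'
python3 -c "
from h import *
here()"
```

```text
time: 11.55
tool_pos: [0.4933, 0.3983, 0.066]
tool_rot: [-1.578, 0.009, 2.925]
contact_force: [3.7, 2.9, 9.5]
opening: 0.0132
time: 11.85
tool_pos: [0.4936, 0.3986, 0.0654]
tool_rot: [-1.58, 0.011, 2.925]
contact_force: [-4.2, -4.1, 35.3]
opening: 0.0135
t 11.85 grip [0.4934 0.3985 0.0842] trayx [ 0.977 -0.215  0.011] fing [ 0.012  0.006 -1.   ] yaw -0.2163 q [ 5.590e-01  6.860e-01  1.412e+00 -1.000e-03  1.030e+00  2.347e+00] F [-4.2 -4.1 35.3] open 0.0135
```

The tool stops at TCP z≈0.065, which is the top of the rack's handle: the fingertips below the pinch are hitting it. I'll back off, release just above, look, then push home.

```bash
python3 -m pendant '[[[0,-0.8,0,0,0,0,0.5],[-0.3,-1.2,-0.3,0,0,0,0.5],[-0.3,-1.2,-0.3,0,0,0,0.5]]]'
python3 -c "
from h import *
here();row((.4929,.3984,.0865),-.217,0.0)"
```

```text
time: 12.15
tool_pos: [0.4938, 0.3987, 0.0693]
tool_rot: [-1.571, 0.001, 2.925]
contact_force: [0.5, -0.3, -2.0]
opening: 0.0129
t 12.15 grip [0.4938 0.3987 0.0881] trayx [ 0.977 -0.215  0.001] fing [ 0.001 -0.    -1.   ] yaw -0.2164 q [ 5.590e-01  6.880e-01  1.394e+00 -1.000e-03  1.058e+00  2.347e+00] F [ 0.5 -0.3 -2. ] open 0.0129
row [0.081, 0.164, 0.046, -0.0, 0.001, -0.001]
```

```bash
python3 -m pendant '[[[0.08,0.15,0.05,0,0,0,0.5],[0.08,0.15,0.05,0,0,0,0.5],[0.08,0.15,0.05,0,0,0,2],[0.08,0.15,0.05,0,0,0,3],[0.08,0.15,0.05,0,0,0,3],[0.08,-2,0.05,0,0,0,3],[0.08,-6,0.05,0,0,0,3],[0.08,-10,0.05,0,0,0,3],[0.08,-12,0.05,0,0,0,3],[0.08,-12,0.05,0,0,0,3]]]'
python3 - <<'E'
from h import *
here()
c=viewer.read_camera("wrist"); save(c,"pics/w5.png")
w=cloud(c).reshape(-1,3); k=(np.hypot(w[:,0]-.54,w[:,1]-.389)<.12)&(w[:,2]>.06)&(w[:,2]<.12); print(np.percentile(w[k,2],[5,50,90,97]).round(4))
print(pose(c,(.5425,.389,.12),.044))
E
```

```text
time: 13.15
tool_pos: [0.4937, 0.3991, 0.1928]
tool_rot: [-1.575, 0.006, 2.925]
contact_force: [0.6, -0.3, 0.5]
opening: 0.03
t 13.15 grip [0.4935 0.3991 0.2116] trayx [ 0.977 -0.215  0.006] fing [ 0.006  0.003 -1.   ] yaw -0.2163 q [ 5.600e-01  5.670e-01  1.254e+00 -1.000e-03  1.314e+00  2.347e+00] F [ 0.6 -0.3  0.5] open 0.03
[0.0622 0.078  0.081  0.0815]
(array([0.57450086, 0.38031232], dtype=float32), np.float32(-0.20039822), [np.float32(0.12750559), np.float32(0.16604657)])
```

View pics/w5.png

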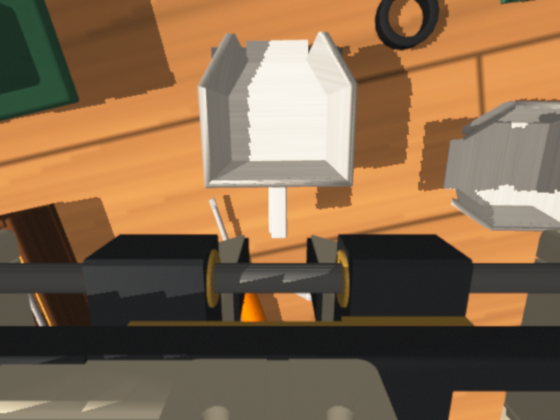

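The first tray is nested and aligned: its rim is at about 0.080 as expected, and yaw and origin match the rack. Next is the empty tray E2.

```bash
cat >> h.py <<'E'
def rim(c,lvl,o=(.574,.3805),yaw=-.217):
    """plane of rim top of the stack level lvl in rack axes: height, tilt x, tilt y"""
    z0=.066+.014*lvl; w=cloud(c).reshape(-1,3); d=np.array([np.cos(yaw),np.sin(yaw)])
    q=w[:,:2]-o; X=q@d; Y=q@[-d[1],d[0]]
    k=(np.abs(w[:,2]-z0)<.008)&(((np.abs(np.abs(Y)-.060)<.003)&(X>-.06)&(X<.01))|((np.abs(X+.064)<.003)&(np.abs(Y)<.055)))
    for _ in range(4):
        A=np.c_[np.ones(k.sum()),X[k],Y[k]]; p=np.linalg.lstsq(A,w[k,2],rcond=None)[0]
        r=w[:,2]-np.c_[np.ones(len(X)),X,Y]@p; k=k&(np.abs(r)<.003)
    print("rim z-expected",((p[0]-z0)*1000).round(2),"mm slopes",p[1:].round(4),k.sum())
E
python3 - <<'E'
from h import *
c=viewer.read_camera("wrist"); rim(c,1)
row((.4488,.0829,.19),1.357,0)
E
```

```text
rim z-expected 0.36 mm slopes [-0.0008 -0.0016] 2210
row [-2.552, 1.761, 31.693, -0.001, -1.573, 0.001]
```

```bash
python3 -m pendant '[[[-0.3,0.2,4,0,-0.15,0,4],[-0.6,0.4,8,0,-0.3,0,4],[-0.9,0.6,12,0,-0.45,0,4],[-1.2,0.8,16,0,-0.6,0,4],[-1.5,1,20,0,-0.75,0,4],[-1.8,1.2,24,0,-0.9,0,4],[-2,1.4,28,0,-1.05,0,4],[-2.5,1.7,31.7,0,-1.2,0,4],[-2.5,1.7,31.7,0,-1.35,0,4],[-2.5,1.7,31.7,0,-1.5,0,4],[-2.5,1.7,31.7,0,-1.573,0,4],[-2.5,1.7,31.7,0,-1.573,0,4],[-2.5,1.7,31.7,0,-1.573,0,4]]]'
python3 - <<'E'
from h import *
here()
c=viewer.read_camera("wrist")
o,y,L=pose(c,(.46,.133,.125)); print(o,y,L)
row((*grip(o,y,-.083),.036),y,0)
E
```

```text
time: 14.55
tool_pos: [0.4478, 0.0831, 0.1711]
tool_rot: [-1.573, -0.002, -1.788]
contact_force: [-0.1, 0.4, 0.4]
opening: 0.04
t 14.55 grip [0.4478 0.0831 0.1899] trayx [ 0.215  0.977 -0.002] fing [-0.002 -0.001 -1.   ] yaw 1.3539 q [ 0.016  0.275  1.789 -0.002  1.08   0.233] F [-0.1  0.4  0.4] open 0.04
[0.46764147 0.16407892] 1.3429394 [np.float32(0.12683752), np.float32(0.16553535)]
row [-0.056, 15.413, 0.111, 0.002, 0.011, 0.002]
```

```bash
python3 -m pendant '[[[0,4,0.1,0,0.011,0,4],[-0.05,8,0.1,0,0.011,0,4],[-0.05,12,0.1,0,0.011,0,4],[-0.05,14.4,0.1,0,0.011,0,4],[-0.05,15.4,0.1,0,0.011,0,4],[-0.05,15.4,0.1,0,0.011,0,4],[-0.05,15.4,0.1,0,0.011,0,0.5],[-0.05,15.4,0.1,0,0.011,0,0.5],[-0.05,15.4,0.1,0,0.011,0,0.5],[-0.05,15.4,0.1,0,0.011,0,0.5],[-0.05,15.4,0.1,0,0.011,0,0.5],[-0.05,14.4,0.1,0,0.011,0,0.5],[-0.05,12,0.1,0,0.011,0,0.5],[-0.05,8,0.1,0,0.011,0,0.5],[-0.05,4,0.1,0,0.011,0,0.5],[-0.05,1.4,0.1,0,0.011,0,0.5],[-0.05,-1.6,0.1,0,0.011,0,0.5],[-0.05,-3.6,0.1,0,0.011,0,0.5],[-0.05,-3.6,0.1,0,0.011,0,0.5]]]' 60
python3 - <<'E'
from h import *
here()
c=viewer.read_camera("wrist"); heldtilt(c)
d=np.array([np.cos(.217),-np.sin(.217)]); g=np.array([.574,.3805])-.083*d; print(g)
row((*g,.23),-.217,0)
E
```

```text
time: 16.5
tool_pos: [0.4508, 0.0834, 0.211]
tool_rot: [-1.565, -0.0, -1.796]
contact_force: [0.9, 1.2, -2.9]
opening: 0.0133
t 16.5 grip [0.4507 0.0835 0.2298] trayx [ 0.223  0.975 -0.   ] fing [ 0.006 -0.001 -1.   ] yaw 1.3457 q [ 0.017  0.232  1.726 -0.002  1.178  0.242] F [ 0.9  1.2 -2.9] open 0.0133
held nose-down rel 0.006 floor z at x=0 -0.0329 18660 18682
[0.49294654 0.39836998]
row [-31.663, -0.247, -2.824, -0.003, 1.563, -0.001]
```

```bash
python3 -m pendant '[[[-2,0,-0.2,0,0.1,0,0.5],[-5,0,-0.4,0,0.24,0,0.5],[-8,0,-0.7,0,0.38,0,0.5],[-11,0,-1,0,0.52,0,0.5],[-14,0,-1.2,0,0.66,0,0.5],[-17,0,-1.5,0,0.8,0,0.5],[-20,0,-1.8,0,0.94,0,0.5],[-23,0,-2,0,1.08,0,0.5],[-26,0,-2.3,0,1.22,0,0.5],[-29,-0.2,-2.6,0,1.36,0,0.5],[-31,-0.2,-2.8,0,1.48,0,0.5],[-31.7,-0.2,-2.8,0,1.563,0,0.5],[-31.7,-0.2,-2.8,0,1.563,0,0.5],[-31.7,-0.2,-2.8,0,1.563,0,0.5]]]'
python3 - <<'E'
from h import *
here()
row((.4929,.3984,.115),-.217,0); row((.4929,.3984,.1015),-.217,0)
E
```

```text
time: 17.95
tool_pos: [0.4924, 0.398, 0.2079]
tool_rot: [-1.567, -0.002, 2.927]
contact_force: [0.7, -0.3, -1.9]
opening: 0.0132
t 17.95 grip [0.4924 0.3981 0.2267] trayx [ 0.977 -0.213 -0.002] fing [-0.003 -0.003 -1.   ] yaw -0.215 q [ 5.590e-01  5.600e-01  1.225e+00 -1.000e-03  1.361e+00  2.345e+00] F [ 0.7 -0.3 -1.9] open 0.0132
row [-0.067, 11.171, -0.088, -0.004, 0.002, 0.002]
row [-0.07, 12.521, -0.093, -0.004, 0.002, 0.002]
```

```bash
python3 -m pendant '[[[0,4,0,0,0,0,0.5],[-0.06,8,-0.09,0,0,0,0.5],[-0.06,11,-0.09,0,0,0,0.5],[-0.06,12,-0.09,0,0,0,0.5],[-0.06,12.5,-0.09,0,0,0,0.5],[-0.06,12.5,-0.09,0,0,0,0.5]]]'; python3 -m pendant '[[[0,0,0,0,0,0,1.5],[0,0,0,0,0,0,2.5],[0,0,0,0,0,0,3],[0,-2,0,0,0,0,3],[0,-6,0,0,0,0,3],[0,-10,0,0,0,0,3],[0,-12,0,0,0,0,3],[0,-12,0,0,0,0,3]]]'
python3 - <<'E'
from h import *
here()
c=viewer.read_camera("wrist"); rim(c,2); print(pose(c,(.5425,.389,.12),.058))
row((.4355,-.150,.20),1.429,0)
E
```

```text
time: 18.55
tool_pos: [0.4944, 0.3992, 0.0855]
tool_rot: [-1.57, 0.001, 2.924]
contact_force: [-0.8, 0.4, -1.5]
opening: 0.0134
time: 19.35
tool_pos: [0.4954, 0.4005, 0.2096]
tool_rot: [-1.576, 0.007, 2.924]
contact_force: [-0.4, 0.3, -0.2]
opening: 0.0296
t 19.35 grip [0.4953 0.4005 0.2284] trayx [ 0.977 -0.215  0.007] fing [ 0.007  0.003 -1.   ] yaw -0.2171 q [ 5.600e-01  5.590e-01  1.222e+00 -1.000e-03  1.353e+00  2.348e+00] F [-0.4  0.3 -0.2] open 0.0296
rim z-expected 0.3 mm slopes [-0.0018 -0.0023] 1810
(array([0.5770265 , 0.37960523], dtype=float32), np.float32(-0.21866864), [np.float32(0.12744664), np.float32(0.16584328)])
row [-6.077, 2.488, 54.971, -0.001, -1.646, -0.004]
```

Level 2 is seated. Next is the empty tray E1.

```bash
python3 -m pendant '[[[-0.5,0.2,4,0,-0.12,0,4],[-1,0.4,8,0,-0.24,0,4],[-1.5,0.6,12,0,-0.36,0,4],[-2,0.8,16,0,-0.48,0,4],[-2.5,1,20,0,-0.6,0,4],[-3,1.2,25,0,-0.72,0,4],[-3.5,1.4,30,0,-0.86,0,4],[-4,1.7,35,0,-1,0,4],[-4.5,2,40,0,-1.14,0,4],[-5,2.2,45,0,-1.28,0,4],[-5.5,2.4,50,0,-1.42,0,4],[-6,2.5,55,0,-1.56,0,4],[-6,2.5,55,0,-1.646,0,4],[-6,2.5,55,0,-1.646,0,4],[-6,2.5,55,0,-1.646,0,4]]]'
python3 - <<'E'
from h import *
here()
c=viewer.read_camera("wrist")
o,y,L=pose(c,(.443,-.098,.115)); print(o,y,L)
row((*grip(o,y,-.083),.036),y,0)
E
```

```text
time: 20.9
tool_pos: [0.4327, -0.1515, 0.1791]
tool_rot: [-1.573, -0.0, -1.716]
contact_force: [0.2, 0.7, -0.3]
opening: 0.0399
t 20.9 grip [ 0.4328 -0.1515  0.1979] trayx [ 0.144  0.99  -0.   ] fing [-0.003  0.    -1.   ] yaw 1.4259 q [-5.030e-01  2.710e-01  1.770e+00 -1.000e-03  1.103e+00 -3.580e-01] F [ 0.2  0.7 -0.3] open 0.0399
[ 0.499      -0.08000001] 1.5707964 [np.float32(0.110000014), np.float32(0.156)]
row [0.274, 16.2, 6.746, 0.002, -0.145, 0.0]
```

```bash
python3 - <<'E'
from h import *
c=viewer.read_camera("wrist"); save(c,"pics/w6.png")
t=viewer.read_camera("top"); print(trays(c)[0]); print(trays(t)[0])
E
```

```text
[(0.5088, -0.121, 127, 165)]
[(0.5598, -0.0949, 21, 116), (0.472, -0.735, 124, 9), (0.599, -0.675, 396, 24), (0.4505, -0.3505, 131, 139), (0.3244, -0.6741, 109, 25)]
```

View pics/w6.png

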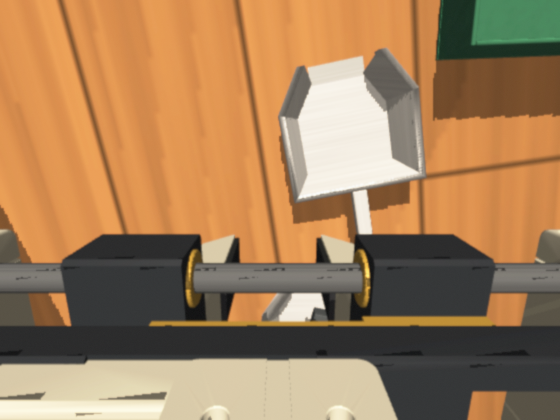

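The tray was knocked about 6 cm in +x and turned, and it's fully visible at (355,130).

```bash
python3 - <<'E'
from h import *
c=viewer.read_camera("wrist")
o,y,L=pose(c,(.509,-.121,.13)); print(o,y,L)
row((*grip(o,y,-.083),.16),y,0); row((*grip(o,y,-.083),.036),y,0)
E
```

```text
[ 0.5070836  -0.08839485] 1.6191463 [np.float32(0.12743154), np.float32(0.16332509)]
row [1.047, 3.879, 7.976, 0.001, -0.19, 0.001]
row [1.036, 16.279, 7.987, 0.001, -0.19, 0.001]
```

```bash
python3 -m pendant '[[[0.5,0,4,0,-0.1,0,4],[1,0,8,0,-0.19,0,4],[1,0,8,0,-0.19,0,4],[1,0,8,0,-0.19,0,4]]]'
python3 - <<'E'
from h import *
here()
c=viewer.read_camera("wrist")
o,y,L=pose(c,(.509,-.121,.13)); print(o,y,L)
row((*grip(o,y,-.083),.036),y,0)
E
```

```text
time: 21.5
tool_pos: [0.5117, -0.1708, 0.1797]
tool_rot: [-1.572, -0.001, -1.522]
contact_force: [-1.2, -0.1, -1.4]
opening: 0.0402
t 21.5 grip [ 0.5117 -0.1707  0.1985] trayx [-0.049  0.999 -0.001] fing [-0.002 -0.001 -1.   ] yaw 1.6193 q [-4.630e-01  4.110e-01  1.556e+00 -1.000e-03  1.176e+00 -5.110e-01] F [-1.2 -0.1 -1.4] open 0.0402
[ 0.5072238  -0.09091552] 1.627878 [np.float32(0.1268217), np.float32(0.16590081)]
row [0.308, 16.274, 0.109, 0.002, -0.009, 0.0]
```

```bash
python3 -m pendant '[[[0.1,4,0.1,0,-0.009,0,4],[0.2,8,0.1,0,-0.009,0,4],[0.3,12,0.1,0,-0.009,0,4],[0.3,15,0.1,0,-0.009,0,4],[0.3,16.2,0.1,0,-0.009,0,4],[0.3,16.2,0.1,0,-0.009,0,4],[0.3,16.2,0.1,0,-0.009,0,0.5],[0.3,16.2,0.1,0,-0.009,0,0.5],[0.3,16.2,0.1,0,-0.009,0,0.5],[0.3,16.2,0.1,0,-0.009,0,0.5],[0.3,16.2,0.1,0,-0.009,0,0.5],[0.3,15,0.1,0,-0.009,0,0.5],[0.3,12,0.1,0,-0.009,0,0.5],[0.3,8,0.1,0,-0.009,0,0.5],[0.3,4,0.1,0,-0.009,0,0.5],[0.3,0,0.1,0,-0.009,0,0.5],[0.3,-4,0.1,0,-0.009,0,0.5],[0.3,-4.5,0.1,0,-0.009,0,0.5],[0.3,-4.5,0.1,0,-0.009,0,0.5]]]' 60
python3 - <<'E'
from h import *
here()
c=viewer.read_camera("wrist"); heldtilt(c)
row((.4925,.398,.245),-.217,0)
E
```

```text
time: 23.45
tool_pos: [0.5129, -0.1748, 0.2267]
tool_rot: [-1.569, -0.003, -1.514]
contact_force: [-0.5, 0.7, -3.1]
opening: 0.0137
t 23.45 grip [ 0.5129 -0.1747  0.2455] trayx [-0.057  0.998 -0.003] fing [ 0.002 -0.002 -1.   ] yaw 1.6278 q [-4.690e-01  3.710e-01  1.480e+00 -1.000e-03  1.287e+00 -5.260e-01] F [-0.5  0.7 -3.1] open 0.0137
held nose-down rel 0.009 floor z at x=0 -0.0339 18603 18607
row [-57.263, -0.175, 1.293, 0.0, 1.845, 0.002]
```

```bash
python3 -m pendant '[[[-2,0,0,0,0.08,0,0.5],[-5,0,0,0,0.18,0,0.5],[-9,0,0,0,0.3,0,0.5],[-13,0,0.3,0,0.42,0,0.5],[-17,0,0.3,0,0.54,0,0.5],[-21,0,0.4,0,0.66,0,0.5],[-25,0,0.5,0,0.78,0,0.5],[-29,0,0.6,0,0.9,0,0.5],[-33,0,0.7,0,1.02,0,0.5],[-37,0,0.8,0,1.14,0,0.5],[-41,0,0.9,0,1.26,0,0.5],[-45,0,1,0,1.38,0,0.5],[-49,0,1.1,0,1.5,0,0.5],[-53,0,1.2,0,1.64,0,0.5],[-56,-0.1,1.3,0,1.76,0,0.5],[-57.2,-0.1,1.3,0,1.845,0,0.5],[-57.2,-0.1,1.3,0,1.845,0,0.5],[-57.2,-0.1,1.3,0,1.845,0,0.5]]]'
python3 - <<'E'
from h import *
here()
row((.4925,.398,.116),-.217,0)
E
```

```text
time: 25.3
tool_pos: [0.4924, 0.3963, 0.2235]
tool_rot: [-1.566, -0.003, 2.927]
contact_force: [0.7, -0.8, -2.0]
opening: 0.0134
t 25.3 grip [0.4925 0.3963 0.2423] trayx [ 0.977 -0.213 -0.003] fing [-0.004 -0.004 -1.   ] yaw -0.2147 q [ 5.570e-01  5.480e-01  1.201e+00 -1.000e-03  1.397e+00  2.343e+00] F [ 0.7 -0.8 -2. ] open 0.0134
row [-0.005, 12.63, -0.229, -0.005, 0.002, 0.003]
```

```bash
python3 -m pendant '[[[0,4,-0.1,0,0,0,0.5],[0,8,-0.2,0,0,0,0.5],[0,11,-0.2,0,0,0,0.5],[0,12,-0.2,0,0,0,0.5],[0,12.7,-0.2,0,0,0,0.5],[0,12.7,-0.2,0,0,0,0.5],[0,12.7,-0.2,0,0,0,0.5]]]'; python3 -m pendant '[[[0,0,0,0,0,0,1.5],[0,0,0,0,0,0,2.5],[0,0,0,0,0,0,3],[0,-2,0,0,0,0,3],[0,-6,0,0,0,0,3],[0,-10,0,0,0,0,3],[0,-11,0,0,0,0,3],[0,-11,0,0,0,0,3]]]'
python3 - <<'E'
from h import *
here()
c=viewer.read_camera("wrist"); rim(c,3); print(pose(c,(.5425,.389,.12),.072))
row((.4434,-.3903,.20),1.429,0)
E
```

```text
time: 26.0
tool_pos: [0.4946, 0.3991, 0.1005]
tool_rot: [-1.571, 0.002, 2.924]
contact_force: [-0.2, 0.4, -2.3]
opening: 0.0135
time: 26.8
tool_pos: [0.4945, 0.3996, 0.2114]
tool_rot: [-1.573, 0.004, 2.924]
contact_force: [-0.4, 0.6, 0.2]
opening: 0.0298
t 26.8 grip [0.4944 0.3996 0.2302] trayx [ 0.977 -0.215  0.004] fing [ 0.004  0.001 -1.   ] yaw -0.2172 q [ 5.600e-01  5.570e-01  1.219e+00 -1.000e-03  1.361e+00  2.348e+00] F [-0.4  0.6  0.2] open 0.0298
rim z-expected 0.44 mm slopes [-0.0004 -0.0013] 1741
(array([0.578146  , 0.37907773], dtype=float32), np.float32(-0.21608521), [np.float32(0.12719116), np.float32(0.16628475)])
row [-12.095, 2.843, 78.166, -0.001, -1.646, -0.0]
```

Level 3 is seated. Last is the loaded tray B.

```bash
python3 -m pendant '[[[-0.5,0,4,0,-0.1,0,4],[-1,0.4,8,0,-0.2,0,4],[-2,0.6,13,0,-0.3,0,4],[-2.5,0.8,18,0,-0.4,0,4],[-3,1,23,0,-0.5,0,4],[-4,1.2,28,0,-0.6,0,4],[-5,1.4,33,0,-0.7,0,4],[-5.8,1.7,38,0,-0.8,0,4],[-6.6,2,43,0,-0.9,0,4],[-7.4,2.2,48,0,-1,0,4],[-8.2,2.4,53,0,-1.1,0,4],[-9,2.5,58,0,-1.22,0,4],[-10,2.5,63,0,-1.34,0,4],[-10.8,2.8,68,0,-1.46,0,4],[-11.5,2.8,73,0,-1.58,0,4],[-12,2.8,78,0,-1.646,0,4],[-12,2.8,78.2,0,-1.646,0,4],[-12,2.8,78.2,0,-1.646,0,4]]]'
python3 - <<'E'
from h import *
here()
c=viewer.read_camera("wrist")
o,y,L=pose(c,(.45,-.34,.13)); print(o,y,L)
row((*grip(o,y,-.082),.034),y,0)
E
```

```text
time: 28.65
tool_pos: [0.4409, -0.3915, 0.1794]
tool_rot: [-1.574, 0.001, -1.717]
contact_force: [0.1, 0.2, 0.6]
opening: 0.04
t 28.65 grip [ 0.4409 -0.3915  0.1982] trayx [0.145 0.989 0.001] fing [-0.003  0.001 -1.   ] yaw 1.425 q [-8.560e-01  5.000e-01  1.408e+00 -1.000e-03  1.236e+00 -7.090e-01] F [0.1 0.2 0.6] open 0.04
[ 0.45558965 -0.3096543 ] 1.4327908 [np.float32(0.12714073), np.float32(0.16632015)]
row [0.089, 16.465, 0.346, 0.003, -0.006, -0.002]
```

```bash
python3 -m pendant '[[[0.1,4,0.2,0,-0.006,0,4],[0.1,8,0.3,0,-0.006,0,4],[0.1,12,0.3,0,-0.006,0,4],[0.1,15,0.3,0,-0.006,0,4],[0.1,16.4,0.3,0,-0.006,0,4],[0.1,16.4,0.3,0,-0.006,0,4],[0.1,16.4,0.3,0,-0.006,0,0.5],[0.1,16.4,0.3,0,-0.006,0,0.5],[0.1,16.4,0.3,0,-0.006,0,0.5],[0.1,16.4,0.3,0,-0.006,0,0.5],[0.1,16.4,0.3,0,-0.006,0,0.5],[0.1,15.6,0.3,0,-0.006,0.05,0.5],[0.1,13.5,0.3,0,-0.006,0.1,0.5],[0.1,10.5,0.3,0,-0.006,0.1,0.5],[0.1,7,0.3,0,-0.006,0.1,0.5],[0.1,3,0.3,0,-0.006,0.1,0.5],[0.1,-1,0.3,0,-0.006,0.1,0.5],[0.1,-4,0.3,0,-0.006,0.1,0.5],[0.1,-4.5,0.3,0,-0.006,0.1,0.5],[0.1,-4.5,0.3,0,-0.006,0.1,0.5]]]' 60
python3 - <<'E'
from h import *
here()
c=viewer.read_camera("wrist"); heldtilt(c); save(c,"pics/w7.png")
row((.587,-.008,.24),.4,-.1)
E
```

```text
time: 30.7
tool_pos: [0.4449, -0.3919, 0.2265]
tool_rot: [-1.57, 0.098, -1.707]
contact_force: [-0.9, 0.7, -2.7]
opening: 0.014
t 30.7 grip [ 0.4447 -0.3937  0.2452] trayx [0.135 0.986 0.098] fing [ 0.014  0.097 -0.995] yaw 1.4346 q [-0.89   0.503  1.275  0.073  1.431 -0.767] F [-0.9  0.7 -2.7] open 0.014
held nose-down rel 0.012 floor z at x=0 -0.0338 13882 18889
row [-39.78, 4.359, 9.074, 0.105, 1.029, 0.001]
```

View pics/w7.png

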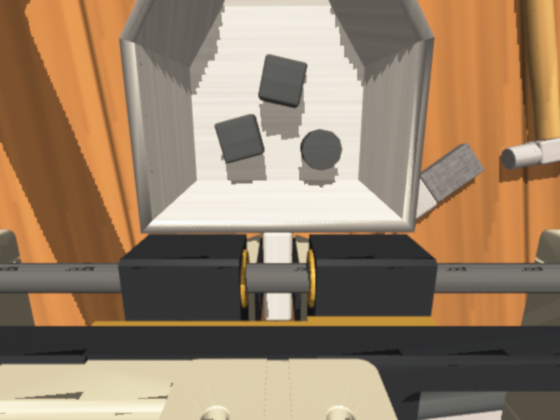

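Three pieces lie in the held tray at (283,80), (240,138) and (321,149), and the grip is level. I'll carry it to the bin.

```bash
python3 -m pendant '[[[-1,0.1,0.2,0.005,0.04,0,0.5],[-3,0.3,0.6,0.01,0.1,0,0.5],[-6,0.6,1.4,0.017,0.18,0,0.5],[-9,1,2,0.025,0.26,0,0.5],[-12,1.3,2.7,0.034,0.34,0,0.5],[-15,1.6,3.4,0.042,0.42,0,0.5],[-18,2,4.1,0.05,0.5,0,0.5],[-21,2.3,4.8,0.058,0.58,0,0.5],[-24,2.6,5.5,0.066,0.66,0,0.5],[-27,3,6.2,0.074,0.74,0,0.5],[-30,3.3,6.8,0.082,0.82,0,0.5],[-33,3.6,7.5,0.09,0.9,0,0.5],[-36,3.9,8.2,0.098,0.96,0,0.5],[-38.5,4.2,8.8,0.103,1.01,0,0.5],[-39.8,4.3,9.1,0.105,1.029,0,0.5],[-39.8,4.3,9.1,0.105,1.029,0,0.5],[-39.8,4.3,9.1,0.105,1.029,0,0.5]]]'
python3 - <<'E'
from h import *
here()
row((.587,-.008,.24),.4,.45); row((.587,-.008,.24),.4,.9)
E
```

```text
time: 32.45
tool_pos: [0.5884, -0.0077, 0.221]
tool_rot: [-1.57, 0.097, -2.74]
contact_force: [0.2, -2.0, -3.1]
opening: 0.0133
t 32.45 grip [ 0.5867 -0.0084  0.2397] trayx [0.916 0.389 0.096] fing [ 0.089  0.037 -0.995] yaw 0.4016 q [-0.171  0.413  1.437  0.055  1.211  0.98 ] F [ 0.2 -2.  -3.1] open 0.0133
row [0.934, -0.295, -0.028, -0.001, 0.001, -0.547]
row [1.535, -0.88, -0.029, -0.001, 0.001, -0.997]
```

```bash
python3 -m pendant '[[[0.3,0,0,0,0,-0.15,0.5],[0.6,-0.1,0,0,0,-0.3,0.5],[0.8,-0.2,0,0,0,-0.45,0.5],[1,-0.3,0,0,0,-0.58,0.5],[1.2,-0.5,0,0,0,-0.7,0.5],[1.4,-0.7,0,0,0,-0.82,0.5],[1.5,-0.8,0,0,0,-0.92,0.5],[1.5,-0.9,0,0,0,-1,0.5],[1.5,-0.9,0,0,0,-1,0.5],[1.5,-0.9,0,0,0,-1,0.5],[1.5,-0.9,0,0,0,-1,0.5],[1.5,-0.9,0,0,0,-1,0.5],[1.5,-0.9,0,0,0,-1,0.5],[1.5,-0.9,0,0,0,-1,0.5],[1.5,-0.9,0,0,0,-1,0.5],[1.5,-0.9,0,0,0,-1,0.5]]]'
python3 - <<'E'
from h import *
here()
c=viewer.read_camera("scene"); a=c["image"][150:330,180:430,::-1]
c=viewer.read_camera("wrist"); b=c["image"][:,:,::-1]; heldtilt(c)
cv2.imwrite("pics/p2.png",np.hstack([cv2.resize(a,(500,360)),cv2.resize(b,(300,360))]))
E
```

```text
time: 34.05
tool_pos: [0.5749, -0.0138, 0.2308]
tool_rot: [-1.566, -0.899, -2.745]
contact_force: [-0.7, 0.1, -2.2]
opening: 0.0133
t 34.05 grip [ 0.5885 -0.008   0.2425] trayx [ 0.574  0.24  -0.783] fing [-0.72  -0.307 -0.622] yaw 0.3968 q [ 0.009  1.007  0.612 -0.429  2.335  1.015] F [-0.7  0.1 -2.2] open 0.0133
held nose-down rel 0.0 floor z at x=0 -0.0344 18749 18751
```

View pics/p2.png

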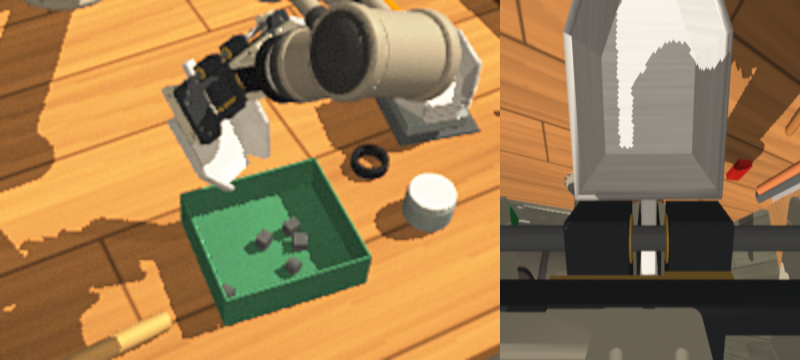

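All five pieces are in the bin, with one at (229,290) by the near corner, and the tray is empty. Now I'll level the tray and carry it to the rack.

```bash
python3 -m pendant '[[[0.2,-0.5,0,0,0,0.14,0.5],[0.5,-2,0,0,0,0.28,0.5],[0.5,-2,0,0,0,0.42,0.5],[0.5,-2,0,0,0,0.56,0.5],[0.5,-2,0,0,0,0.7,0.5],[0.5,-2,0,0,0,0.82,0.5],[0.5,-2,0,0,0,0.9,0.5],[0.5,-2,0,0,0,0.9,0.5]]]'
python3 - <<'E'
from h import *
here(); row((.491,.3975,.25),-.217,0.0)
E
```

```text
time: 34.95
tool_pos: [0.5847, -0.0096, 0.2484]
tool_rot: [-1.567, 0.001, -2.743]
contact_force: [-0.1, -0.0, -1.6]
opening: 0.0132
t 34.95 grip [ 0.5847 -0.0095  0.2672] trayx [0.921 0.388 0.001] fing [ 0.003 -0.003 -1.   ] yaw 0.3989 q [-0.146  0.437  1.318 -0.002  1.384  1.026] F [-0.1 -0.  -1.6] open 0.0132
row [-7.17, 1.592, -41.16, -0.003, 0.616, -0.002]
```

```bash
python3 -m pendant '[[[-0.3,0,-2,0,0.04,0,0.5],[-1,0.1,-6,0,0.1,0,0.5],[-1.8,0.3,-10,0,0.17,0,0.5],[-2.5,0.5,-14,0,0.24,0,0.5],[-3.2,0.7,-18,0,0.3,0,0.5],[-4,0.9,-22,0,0.36,0,0.5],[-4.7,1,-26,0,0.42,0,0.5],[-5.4,1.2,-30,0,0.48,0,0.5],[-6,1.3,-34,0,0.54,0,0.5],[-6.6,1.4,-38,0,0.6,0,0.5],[-7.1,1.5,-40.5,0,0.616,0,0.5],[-7.1,1.5,-41.2,0,0.616,0,0.5],[-7.1,1.5,-41.2,0,0.616,0,0.5],[-7.1,1.5,-41.2,0,0.616,0,0.5]]]'
python3 - <<'E'
from h import *
here(); row((.491,.3985,.130),-.217,0.0)
E
```

```text
time: 36.35
tool_pos: [0.4916, 0.3974, 0.2306]
tool_rot: [-1.567, 0.002, 2.926]
contact_force: [0.4, 0.4, -2.0]
opening: 0.0133
t 36.35 grip [0.4916 0.3975 0.2494] trayx [ 0.977 -0.214  0.002] fing [ 0.001 -0.004 -1.   ] yaw -0.2157 q [ 0.561  0.542  1.192 -0.004  1.408  2.348] F [ 0.4  0.4 -2. ] open 0.0133
row [0.104, 11.94, -0.137, -0.004, 0.001, -0.002]
```

```bash
python3 -m pendant '[[[0.1,4,-0.1,0,0,0,0.5],[0.2,8,-0.1,0,0,0,0.5],[0.25,10,-0.1,0,0,0,0.5],[0.25,11.4,-0.1,0,0,0,0.5],[0.25,12,-0.1,0,0,0,0.5],[0.25,12.1,-0.1,0,0,0,0.5],[0.25,12.1,-0.1,0,0,0,0.5]]]'; python3 -m pendant '[[[0,0,0,0,0,0,1.5],[0,0,0,0,0,0,2.5],[0,0,0,0,0,0,3],[0,-2,0,0,0,0,3],[0,-6,0,0,0,0,3],[0,-10,0,0,0,0,3],[0,-11,0,0,0,0,3],[0,-11,0,0,0,0,3]]]'
python3 - <<'E'
from h import *
here()
c=viewer.read_camera("wrist"); rim(c,4); print(pose(c,(.5425,.389,.12),.086))
E
```

```text
time: 37.05
tool_pos: [0.49, 0.3995, 0.1111]
tool_rot: [-1.57, 0.003, 2.925]
contact_force: [-0.6, 0.5, -1.4]
opening: 0.0136
time: 37.85
tool_pos: [0.4899, 0.4003, 0.2225]
tool_rot: [-1.572, 0.006, 2.926]
contact_force: [0.5, -0.2, -1.0]
opening: 0.0302
t 37.85 grip [0.4898 0.4003 0.2413] trayx [ 0.977 -0.214  0.006] fing [ 0.006  0.    -1.   ] yaw -0.2155 q [ 0.566  0.544  1.212 -0.003  1.381  2.352] F [ 0.5 -0.2 -1. ] open 0.0302
rim z-expected 0.35 mm slopes [-0.0018 -0.0005] 2279
(array([0.57562643, 0.3792334 ], dtype=float32), np.float32(-0.21406032), [np.float32(0.12758526), np.float32(0.1659926)])
```

All four are nested. I'll back away and check the bin and the stack.

```bash
python3 -m pendant '[[[2,-3,0,0,0,0,4],[5,-6,0,0,0,0,4],[8,-8,0,0,0,0,4],[10,-9,0,0,0,0,4],[10,-9,0,0,0,0,4],[10,-9,0,0,0,0,4]]]'
python3 - <<'E'
from h import *
here()
t=viewer.read_camera("top"); s=viewer.read_camera("scene")
w=cloud(t); im=t["image"].astype(int)
yb=-.119; B=np.array([.698,.039]); d=np.array([np.cos(yb),np.sin(yb)])
q=w[...,:2]-B; X=q@d; Y=q@[-d[1],d[0]]
k=(np.abs(X)<.092)&(np.abs(Y)<.1)&(im[...,1]-im[...,0]<12)&(np.abs(w[...,2])<.055)
n,l,st,ct=cv2.connectedComponentsWithStats(k.astype(np.uint8))
for i in range(1,n):
    if st[i,4]>5: m=l==i; print(st[i,4],X[m].mean().round(3),Y[m].mean().round(3),w[m][:,2].max().round(3))
a=t["image"][120:260,140:400,::-1]; b=s["image"][150:320,250:450,::-1]
cv2.imwrite("pics/f.png",np.hstack([cv2.resize(a,(430,360)),cv2.resize(b,(370,360))]))
E
```

```text
time: 38.5
tool_pos: [0.3911, 0.4211, 0.3082]
tool_rot: [-1.567, 0.001, 2.927]
contact_force: [-0.6, -0.2, -0.7]
opening: 0.04
t 38.5 grip [0.3911 0.4212 0.327 ] trayx [ 0.977 -0.213  0.001] fing [ 0.    -0.004 -1.   ] yaw -0.215 q [ 0.691  0.392  1.226 -0.003  1.526  2.477] F [-0.6 -0.2 -0.7] open 0.04
350 0.051 0.052 0.055
8 0.063 0.062 0.006
6 0.075 -0.098 0.006
26 0.04 0.069 0.01
31 0.042 0.015 0.026
27 0.053 -0.081 0.03
99 -0.003 0.04 0.033
6 -0.015 0.075 0.004
30 -0.009 -0.007 0.029
193 -0.088 -0.003 0.054
```

View pics/f.png

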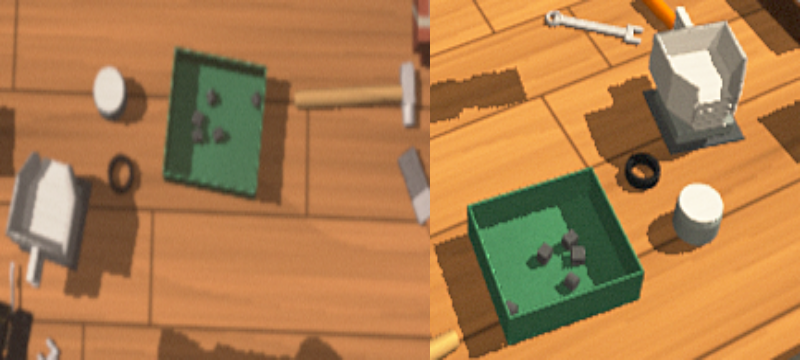

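The top view shows all five offcuts on the bin floor, the one nearest a wall at bin y≈-81 mm with z max 30 mm. The tray stack is aligned and the bystanders look undisturbed.

```bash
python3 -c "
from cell import robot
print(robot.hand_in())"
```

```text
the job is handed in; nothing more can be done
None
```

I handed the job in at 38.5 s simulated time. Both loaded trays are tipped out, and all four trays from the bench are nested in the rack.

**What I did:** I tipped the two loaded trays (2 and 3 offcuts) about 52° over the bin. The order was: tip and nest the first loaded tray, nest the two empty ones, then tip and nest the second. One empty tray had been knocked about 6 cm aside during the run; the close-up check found it, and I measured it again before gripping. On the first nesting, the fingertips met the rack handle at about 39 N. I backed off, released just above it, and gripped the later trays higher.

**Last checks:**
- **Stack:** each tray's rim was within 0.5 mm of its full nesting height when placed, with slopes under 0.003. The top tray was about 2 mm from the estimated rack position and 0.003 rad off in yaw. The third tray measured about 4 mm forward. I did not press the trays down, as each dropped home by itself.
- **Offcuts:** all five were inside the bin. The one nearest a wall is at y ≈ -81 mm in the bin's frame, against a limit of 98 mm.
- **Bystanders:** the ones in the final picture looked unmoved; I did not measure them.
- **Disagreement:** the first top and scene estimates of the rack's yaw differed by 0.03 rad. The wrist view settled it at -0.217.

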